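# Put the two-tier manicure caddy together in the vanity's pull-out tray

## Robot

A 6-joint arm with a two-finger parallel gripper is mounted at the origin on the work surface. World frame = base frame: x ahead of the robot, y to its left, z up, the work surface at z = 0. Lengths are in mm, angles in degrees, forces in N, time in s.
With the tool pointing down it reaches from about 275 to 725 mm from the base axis. Payload 15.9 kg.
Tool frame: the origin (TCP) lies midway between the tips of the shut fingers; the grasp point (between the pads) lies ctrl.grasp_offset behind it (ctrl.grasp_offset is the distance from the TCP to the grasp point, in mm); z points along the fingers, y is the line along which they close (so a half turn about z gives the same grasp; the last joint's range is limited). The gripper opens to 85 mm and grips with 20 to 120 N. Pads are 22 mm wide; open, the fingers measure 114 mm over their backs; the gripper's body (76 mm by 85 mm) begins 54 mm behind the grasp point. The pads swing forward as they close: fully open they stand 13 mm farther back than shut.
Start: joints at [72.536, 12.198, -1.971, 75.831, 0, 90], TCP at [150.045, 476.94, 231.306] pointing down, gripper open.
Joint ranges: [-170.91, 170.91], [-42.67, 98.43], [-65.05, 77.54], [-120.47, 116.71], [-90, 82.35], [-180, 180]. Speed limits (degrees/s): [108.29, 108.29, 136.94, 147.25, 180, 180].

## Interface

Orientations are given as a 3x3 rotation matrix whose columns are the frame's x, y, z axes.
In Python, from plant import ctrl gives the robot as it stands. The module is installed in compiled form; this text tells all that it offers.
- The arm moves only by the tool play_rows, never from a script. Its argument "targets" is a list that holds one entry, the list of rows, each a list of 5 numbers: the shift along the tool's x, y, z in units of 30 mm (1.0 is 30 mm), then the turn about the tool's z in units of 5 degrees (1.0 is 5 degrees), then the gripper's target within -1 to 1 (shut at 1, half-way at 0, fully open at -1). A call has 1 to 20 rows; each row shifts and turns the commanded pose from where the row before left it, along the tool's axes as they then stand; what a row does not reach is not made up. A row lasts 1/10 s, in which the tool goes at most 50 mm and 8.59 degrees, less where a joint would pass 70% of its speed; a pose out of reach is approached as far as the arm can. A call is refused whole if a number of a shift passes 1 or a number of a turn 1, either way. A call with a gripper value outside its range is refused whole. The fingers move at their own pace and stop on an object; "newtons" is the grip in N (left out, the last holds). Time passes only in rows, so rows that do not move let the fingers close. It gives the time, the measured TCP pose, the force, the opening and the grip force at its end, in the units of the state.
- ctrl.observe(): the state, without advancing time (a new reading comes with each control period).
- ctrl.grab_frame(name): name is "scene" or "top" or "wrist"; returns (picture, depth): 420x560x3 uint8, red, green, blue; 420x560 float32, mm along the optical axis (not along the pixel's ray), 0 where there is no reading.
- ctrl.camera_model(name): a dict with "intrinsics" (3x3 intrinsics, pixels), "R" (3x3) and "t" (3): a world point X has camera coordinates R X + t; the wrist camera has in their place "T_tool_cam" (4x4, takes a point from camera to tool coordinates, whose origin is the TCP and whose axes are the flange's). Camera axes: x right, y down, z forward; pixel columns grow to the right and rows downward; lengths in mm; the calibration is good to about 2 mm. The wrist camera is an equidistant fisheye: a pixel r from the principal point sees the ray r / f radians off the axis. A picture is of the moment at which its call begins: read the wrist's pose just before it. camera_model takes no time and is no camera call.
- ctrl.close_job(): hands the job in; it is judged then, once.
The state is a dict: "time": time; "joint_positions": joint angles; "joint_vel": joint speeds; "tau": joint torques, N m; "position": TCP position; "tool_rot": TCP orientation; "ft_force": force on the tool from outside, world axes, zero at the start; "torque": the same for the moment, N m; "gripper_width": opening from 0.0 (shut) to 1.0 (fully open); "grip_force": force on a finger pad.
Only numpy, scipy, OpenCV 4.12 (cv2) and the standard library are available. Lean on these libraries where they do the work, as an engineer would, in place of code of your own. Each camera call takes 0.05 s, during which the arm holds its last target. There are 200 camera calls.

## Task

Put the bamboo manicure caddy together in the pull-out tray of the vanity: first stand the low open tool tray in the middle of the tray's empty compartment with its long side running front to back, and lay the metal cuticle pusher flat inside it. Then seat the bottle holder squarely on top of the tool tray, and last stand the two nail polish bottles upright and fully down in its wells, the round bottle in the round well and the square bottle in the square well. Do not tip a bottle over, and leave the mirror, the brush cup and the powder compact where they stand.

Things in the scene. Friction and masses are not known exactly. Their poses are not given: they have to be found in the camera images.
- pull_tray: Fixed pink tray, drawn out of a 125 mm high glass-topped riser that begins at its x = 125 mm. Walls to z = 30 mm (front 36). x runs front to back, away from the robot. Origin: table height, under the centre of the EMPTY compartment (190 mm in x, 150 in y inside, floor at z = 10 mm). Beyond a divider the other compartment (centre y = 186 mm, 190 x 210, same floor) holds the bottles and the pusher.
- tool_tray: Lower tier of the caddy: low open bamboo tray without divisions, loose, about 120 g, outside 146 mm long (x), 66 wide (y), 24 high; walls and floor 3 mm thick. Origin at the centre of its underside; the same turned half round. Starts on the table left or right of the pull-out tray, the bottle holder on the other side. Pick it across its 66 mm width.
- bottle_holder: Upper tier, bamboo, 160 g, 31 mm high. Plug 133 x 53 mm, 5 high (fits the tool tray's mouth, 3.5 mm play); flange 146 x 66 to z = 9; block 116 (x) x 50 (y) to z = 31: grip across its 50 mm. Wells in the block, floor z = 9, y = 0: round, 36 wide, at x = +30; square, 35 wide, at x = -30. Origin: centre of underside. Seated, it is 19 mm above the tool tray's origin; either way round.
- cuticle_pusher: Steel cuticle pusher lying flat, 115 mm long (x), 30 g: the middle 66 mm is a flat-sided handle 9 mm wide and 9 mm high, with thinner necks and small blades at both ends. Origin at the centre of the handle's underside. On the tool tray's floor its origin is 3 mm above the tool tray's.
- round_bottle: Nail polish bottle with a ROUND body 28 mm in diameter, sloping shoulder to z = 41 mm, black cylindrical cap 16 mm in diameter from z = 43 to 70 mm; 50 g. Upright; origin at the centre of its underside.
- square_bottle: Nail polish bottle with a SQUARE body 28 x 28 mm, 34 mm high (sides along its x and y), black cylindrical cap 16 mm in diameter from z = 38 to 62 mm; 50 g. Upright; origin at the centre of its underside. It does not enter the round well; it enters the square well with its sides parallel to the holder's.
- mirror: Bystander: folding makeup mirror on a white base (150 x 110 mm) with a small toggle switch, 0.2 m tall, at the back right corner. Origin at the centre of its underside. Leave it.
- brush_cup: Bystander: white ceramic cup, 74 mm wide, with three makeup brushes, 0.18 m tall overall, at the back left. Origin at the centre of its underside. Leave it.
- powder_compact: Bystander: closed round black powder compact, 72 mm wide, 17 mm high, on the table between the robot and the pull-out tray. Origin at the centre of its underside. Leave it.

How it is judged (in metres and radians):
On the way, in this order (a step that is already met when the one before it is completed fails the run):
1. the tool tray stands in the middle of the empty compartment, long side front to back (horizontal distance between tool_tray and pull_tray below 0.018 m and z of tool_tray in the frame of pull_tray between 0.007 and 0.013 m and angle between the x axis of tool_tray and the x axis of pull_tray, either way round below 0.2 rad), for 0.2 s.
2. the cuticle pusher lies flat inside the tool tray (all of step 1 and horizontal distance between cuticle_pusher and tool_tray below 0.03 m and z of cuticle_pusher in the frame of tool_tray between 0 and 0.007 m), for 0.2 s.
3. the bottle holder, still without bottles, is seated on the tool tray over the pusher (horizontal distance between bottle_holder and tool_tray below 0.007 m and z of bottle_holder in the frame of tool_tray between 0.0165 and 0.0215 m and angle between the x axis of bottle_holder and the x axis of tool_tray, either way round below 0.12 rad and horizontal distance between cuticle_pusher and tool_tray below 0.03 m and z of cuticle_pusher in the frame of tool_tray between 0 and 0.007 m and horizontal distance between each of round_bottle, square_bottle and bottle_holder above 0.06 m), for 0.2 s.
4. the round bottle stands in the round well and the square bottle in the square well (x of round_bottle in the frame of bottle_holder between 0.022 and 0.038 m and y of round_bottle in the frame of bottle_holder between -0.008 and 0.008 m and z of round_bottle in the frame of bottle_holder between 0.0065 and 0.012 m and angle between each of round_bottle, square_bottle's own z axis and vertical below 0.15 rad and x of square_bottle in the frame of bottle_holder between -0.038 and -0.022 m and y of square_bottle in the frame of bottle_holder between -0.008 and 0.008 m and z of square_bottle in the frame of bottle_holder between 0.0065 and 0.012 m and horizontal distance between bottle_holder and tool_tray below 0.007 m and z of bottle_holder in the frame of tool_tray between 0.0165 and 0.0215 m and angle between the x axis of bottle_holder and the x axis of tool_tray, either way round below 0.12 rad), for 0.2 s.
At the end, for the whole second after the job is handed in: Tool tray flat in the empty compartment, within 18 mm of its centre and 11 degrees of front to back; pusher flat on its floor; holder seated on it (7 mm, 7 degrees, 2.5 mm of full depth); round bottle in the round well, square in the square, on the well floors (3 mm), upright; all at rest (all of step 2 and all of step 4 and linear speed of each of tool_tray, cuticle_pusher, bottle_holder, round_bottle, square_bottle below 0.02 m/s); the robot touches nothing.
It fails at once if a nail polish bottle is tipped over (angle between any of round_bottle, square_bottle's own z axis and vertical above 0.7 rad).
It fails at once if the mirror, the brush cup or the powder compact is disturbed (moved more than 20 mm) (distance of any of mirror, brush_cup, powder_compact from where it was at the start of the episode above 0.02 m).
It also fails if it takes over 115 s, if anything falls off the work surface, if the arm or the gripper's body presses on something with over 40 N, if the wrist force passes 120 N, or if a joint passes its speed limit or range.

## Working session

There is one attempt and no reset: what is moved stays moved. The work goes in short steps, Python scripts to look and compute and a tool call to move; the robot and the scene stay as the last step left them, time stands still between calls to the robot, and variables do not carry over. Pictures are saved under pics/ and viewed, at most 14 in all, crops included, and the job is handed in when it is done.

Besides the shell and the picture viewer there is one more tool, called after ">>>" as name([rows], argument=value, ...), one row to a line, values as JSON. play_rows: Moves the arm, as the interface text tells. Its arguments: {"type":"object","properties":{"targets":{"type":"array"},"newtons":{"type":"number"}},"required":["targets"]}

```bash
mkdir -p pics; cat > h.py <<'E'
import numpy as np, cv2
from plant import ctrl
def save(n,p): cv2.imwrite('pics/'+p,cv2.cvtColor(n,cv2.COLOR_RGB2BGR))
def cloud(name):
    s=ctrl.observe(); im,d=ctrl.grab_frame(name); c=ctrl.camera_model(name); K=np.array(c['intrinsics'])
    v,u=np.mgrid[0:d.shape[0],0:d.shape[1]]
    x=(u-K[0,2])/K[0,0]; y=(v-K[1,2])/K[1,1]
    if name!='wrist':
        P=np.stack([x*d,y*d,d],-1); W=(P-np.array(c['t']))@np.array(c['R'])
    else:
        r=np.hypot(x,y); k=np.where(r>1e-9,np.tan(np.minimum(r,1.5))/np.maximum(r,1e-9),1)
        P=np.stack([x*k*d,y*k*d,d],-1); T=np.array(c['T_tool_cam'])
        Q=P@T[:3,:3].T+T[:3,3]; W=Q@np.array(s['tool_rot']).T+np.array(s['position'])
    W[d<=0]=np.nan
    return im,d,W
E
python3 - <<'E'
from h import *
s=ctrl.observe(); print({k:np.round(v,3).tolist() for k,v in s.items()}, ctrl.grasp_offset)
for n in('top','scene','wrist'):
    im,d,W=cloud(n); save(im,n+'0.png'); np.savez(n+'0.npz',im=im,W=W); print(n,np.isfinite(W[...,2]).mean())
    c=ctrl.camera_model(n); print({k:np.round(v,3).tolist() for k,v in c.items()})
E
```

```text
{'time': 0.0, 'joint_positions': [72.536, 12.225, -2.009, 75.83, -0.0, 90.001], 'joint_vel': [0.042, 0.099, -0.044, -0.014, -0.047, 0.057], 'tau': [0.005, -68.616, 48.712, 0.018, 0.0, -0.0], 'position': [149.952, 476.635, 230.811], 'tool_rot': [[-0.954, 0.3, -0.0], [0.3, 0.954, -0.001], [-0.0, -0.001, -1.0]], 'ft_force': [0.711, -0.188, 0.206], 'torque': [-0.019, -0.029, 0.031], 'grip_force': 0.0, 'gripper_width': 1.0} 18.700000000000003
top 0.996016156462585
{'intrinsics': [[493.003, 0.0, 287.097], [0.0, 493.003, 216.018], [0.0, 0.0, 1.0]], 'R': [[-0.013, -1.0, -0.012], [-0.981, 0.015, -0.194], [0.194, 0.009, -0.981]], 't': [-2.856, 510.508, 1110.719]}
scene 0.9958886054421768
{'intrinsics': [[395.206, 0.0, 280.347], [0.0, 395.206, 204.907], [0.0, 0.0, 1.0]], 'R': [[-0.889, 0.457, 0.021], [0.297, 0.612, -0.733], [-0.348, -0.646, -0.68]], 't': [482.784, -117.84, 1221.9]}
wrist 0.9961777210884354
{'intrinsics': [[325.192, 0.0, 278.264], [0.0, 325.192, 210.301], [0.0, 0.0, 1.0]], 'T_tool_cam': [[-0.0, -0.95, -0.312, 80.548], [1.0, -0.0, 0.0, 0.584], [-0.0, -0.312, 0.95, -141.522], [0.0, 0.0, 0.0, 1.0]]}
```

View pics/top0.png

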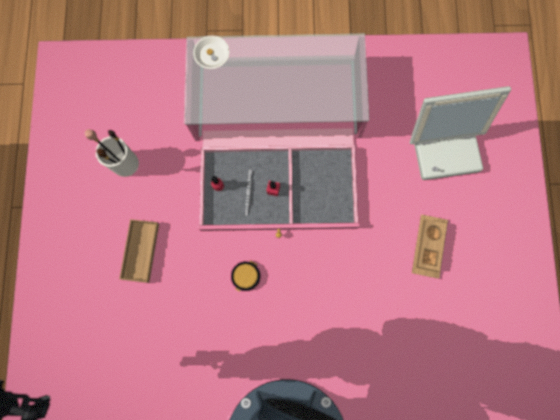

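View pics/scene0.png

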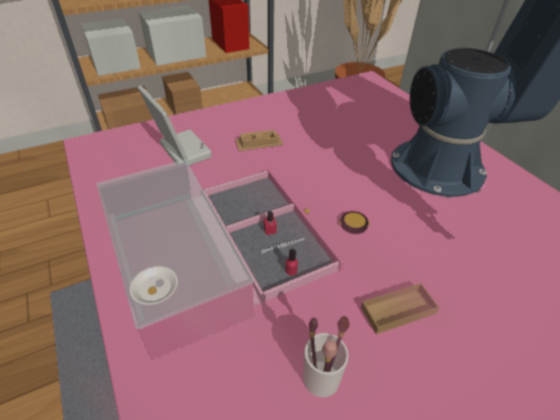

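The top view shows the tool tray at (140,251), the holder at (431,246) and the compact at (246,276). The bottles are at (216,183) and (273,187), the pusher at (249,191), and the empty compartment is on the right around (325,186).

```bash
python3 - <<'E'
from h import *
z=np.load('top0.npz'); im,W=z['im'],z['W']; hsv=cv2.cvtColor(im,cv2.COLOR_RGB2HSV)
def rect(m,roi,n,zr=(-50,300)):
    a=np.zeros(m.shape,bool); x0,y0,x1,y1=roi; a[y0:y1,x0:x1]=1
    m=m&a&(W[...,2]>zr[0])&(W[...,2]<zr[1])
    p=W[m]; r=cv2.minAreaRect(p[:,:2].astype(np.float32))
    print(n,m.sum(),'mean',p.mean(0).round(1),'z',np.percentile(p[:,2],[2,50,98]).round(1),'rect',np.round(r[0],1),np.round(r[1],1),round(r[2],1))
H,S,V=hsv[...,0],hsv[...,1],hsv[...,2]
print('hsv',[hsv[y,x].tolist() for x,y in[(140,251),(431,259),(216,187),(249,191),(320,186),(400,300),(295,180),(273,190)]])
bam=(H>8)&(H<28)&(S>60)
rect(bam,(105,205,175,295),'tooltray'); rect(bam,(105,205,175,295),'tooltray rim',(18,40))
rect(bam,(405,205,455,290),'holder');rect(bam,(405,205,455,290),'holder top',(26,45));
g=(S<60)
rect(g,(296,145,358,228),'empty floor',(0,18)); rect(g,(202,145,290,228),'full floor',(0,18))
rect(W[...,2]>22,(230,160,262,222),'pushhi'); rect((W[...,2]>14)&(V>110),(240,165,258,220),'pusher',(12,40))
rect(W[...,2]>30,(208,170,225,200),'botL',(30,100)); rect(W[...,2]>30,(262,170,285,205),'botR',(30,100))
rect(V<80,(225,255,268,298),'compact'); print('table z',np.nanmedian(W[300:320,300:400,2]))
c=lambda x0,y0,x1,y1,k:cv2.resize(im[y0:y1,x0:x1],None,fx=k,fy=k,interpolation=cv2.INTER_CUBIC)
w=np.load('scene0.npz')['im']; im2=w
a=cv2.resize(im[140:235,195:365],(680,380),interpolation=cv2.INTER_CUBIC)
b=cv2.resize(w[195:285,220:345],(264,190)); 
save(a,'crop.png')
E
```

```text
hsv [[16, 108, 173], [15, 131, 189], [176, 178, 149], [105, 3, 146], [113, 9, 120], [171, 104, 227], [100, 10, 80], [174, 178, 169]]
tooltray 1673 mean [439.  349.7   6.1] z [-2.3  3.3 25.4] rect [438.3 346.1] [ 68.1 143. ] 83.0
tooltray rim 228 mean [440.3 342.1  22.4] z [18.3 22.3 27.2] rect [438.3 346.1] [ 68.1 143. ] 83.0
holder 1588 mean [ 438.6 -348.1   18.9] z [ 4.9 16.  34.1] rect [ 440.7 -351.4] [ 64.9 144. ] 76.9
holder top 671 mean [ 440.3 -351.9   30.3] z [26.4 30.2 35. ] rect [ 439.7 -351.6] [ 51.9 116.3] 77.7
empty floor 4187 mean [ 593.3 -101.9    9.4] z [ 4.5  9.4 14.5] rect [ 601.3 -103.4] [141.5 200. ] 89.1
full floor 5842 mean [593.4  89.9   9.6] z [ 4.7  9.5 15.7] rect [601.2  90.3] [201.9 212.5] 0.4
pushhi 3 mean [587.1  85.6  22.3] z [22.  22.2 22.7] rect [583.4  85.9] [ 0.3 27.8] 85.2
pusher 129 mean [578.1  85.   17.4] z [14.2 17.3 21.9] rect [579.   82.9] [ 37.6 136.3] 87.0
botL 125 mean [592.1 156.6  56.9] z [35.7 47.6 82. ] rect [593.3 156.8] [22.4 26.2] 39.4
botR 148 mean [579.9  22.6  50.3] z [32.3 44.4 73.5] rect [582.3  22.9] [27.6 28.3] 77.3
compact 146 mean [372.1  85.8  15.9] z [12.2 15.8 19.7] rect [375.2  90.8] [64.7 64.1] 89.1
table z -0.40316083885862536
```

View pics/crop.png

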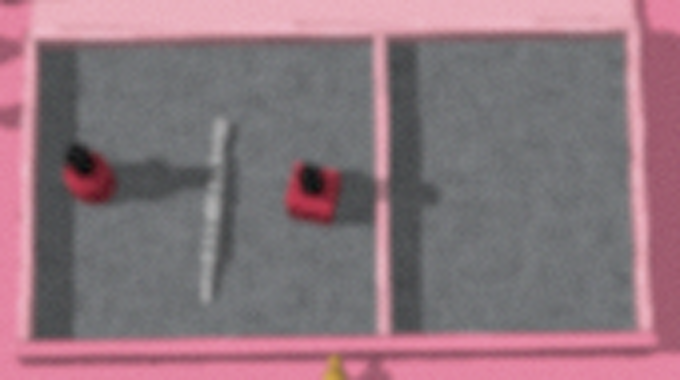

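View pics/wrist0.png

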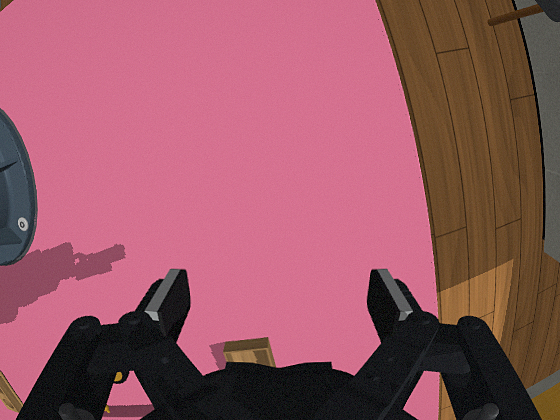

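The square bottle is the right one at about (582,22) and the round one the left at about (592,157). First I move above the tool tray.

>>> play_rows([
  [[-0.87,-0.1,0,0,-1],[-0.87,-0.1,0,0,-1],[-0.87,-0.1,0,0,-1],[-0.87,-0.1,0,0,-1],[-0.87,-0.1,0,0,-1],[-0.87,-0.1,0,0,-1],[-0.87,-0.1,0,0,-1],[-0.87,-0.1,0,0,-1],[-0.87,-0.1,0,0,-1],[-0.87,-0.1,0,0,-1],[-0.87,-0.1,0,0,-1],[-0.87,-0.1,0,0,-1],[0,0,0.5,-0.7,-1],[0,0,0.5,-0.7,-1],[0,0,0.5,-0.7,-1],[0,0,0,0,-1],[0,0,0,0,-1]],
])

```text
time: 1.85
position: [437.9, 348.5, 186.5]
tool_rot: [[-0.992, 0.123, -0.0], [0.123, 0.992, -0.0], [0.0, -0.0, -1.0]]
ft_force: [-0.1, 0.1, -0.0]
gripper_width: 0.996
grip_force: 0.0
```

```bash
cat >> h.py <<'E'
def go(x=None,y=None,z=None,a=None):
    "shift in tool units (in present axes) and turn units for target world pose (tool down, tool x at yaw a)"
    s=ctrl.observe(); p=np.array(s['position']); R=np.array(s['tool_rot'])
    t=np.array([q if q is not None else p[i] for i,q in enumerate((x,y,z))])
    a0=np.degrees(np.arctan2(R[1,0],R[0,0]))
    da=0 if a is None else (a-a0+180)%360-180
    print('t',round(s['time'],2),'p',p.round(1),'a',round(a0,1),'shift',np.round(R.T@(t-p)/30,2),'turn',round(-da/5,2),'j6',round(s['joint_positions'][5],1),'w',round(s['gripper_width'],3))
def rect(W,m,roi,n,zr=(-50,300)):
    a=np.zeros(m.shape,bool); x0,y0,x1,y1=roi; a[y0:y1,x0:x1]=1
    m=m&a&(W[...,2]>zr[0])&(W[...,2]<zr[1]); p=W[m]
    if len(p)<5: print(n,'none'); return
    r=cv2.minAreaRect(p[:,:2].astype(np.float32)); ang=r[2]+(90 if r[1][1]>r[1][0] else 0)
    print(n,m.sum(),'mean',p.mean(0).round(1),'z',np.percentile(p[:,2],[2,50,98]).round(1),'rect',np.round(r[0],1),np.round(r[1],1),'long yaw',round((ang+90)%180-90,1))
def look(name,pic=None):
    im,d,W=cloud(name)
    if pic: save(im,pic)
    h=cv2.cvtColor(im,cv2.COLOR_RGB2HSV); return im,d,W,h[...,0],h[...,1],h[...,2]
E
python3 - <<'E'
from h import *
im,d,W,H,S,V=look('wrist','w1.png'); bam=(H>8)&(H<28)&(S>60)
rect(W,bam,(0,0,560,420),'tray',(-10,40)); rect(W,bam,(0,0,560,420),'rim',(18,40)); rect(W,bam,(0,0,560,420),'floor',(-5,8))
go(438.3,346.1,60,173)
E
```

```text
tray 11028 mean [431.9 314.5   6.9] z [ 0.6  2.5 23.7] rect [451.7 203. ] [305.  403.4] long yaw -59.1
rim 1464 mean [440.1 323.5  22.6] z [18.7 22.8 25.2] rect [494.4 232.9] [240.2 389.4] long yaw -64.7
floor 7790 mean [437.8 348.7   2.2] z [0.5 2.1 5.2] rect [433.  231.6] [302.1 158.6] long yaw 83.8
t 1.9 p [438.1 348.7 187. ] a 172.9 shift [-0.02 -0.09  4.23] turn -0.01 j6 45.6 w 0.995
```

View pics/w1.png

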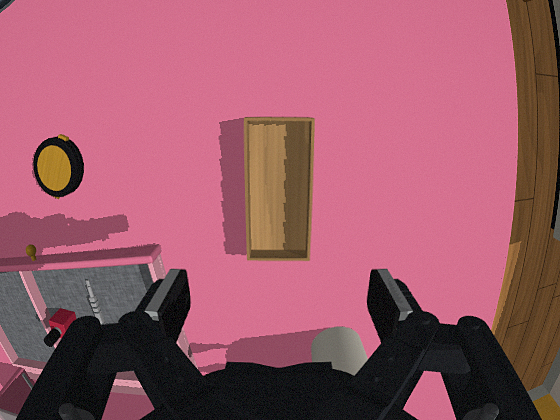

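The wrist view shows the tool tray at columns 245–313, rows 117–260, aligned with the tool and clear of the cup.

```bash
python3 - <<'E'
from h import *
im,d,W,H,S,V=look('wrist'); bam=(H>8)&(H<28)&(S>60)
roi=(225,105,330,275)
rect(W,bam,roi,'rim',(18,40)); rect(W,bam,roi,'floor',(-5,8)); 
E
```

```text
rim 1321 mean [440.1 347.4  22.5] z [18.6 22.8 24.4] rect [439.9 348.9] [ 65.7 146. ] long yaw -7.5
floor 7754 mean [437.9 349.5   2.1] z [0.5 2.1 4.6] rect [439.5 351.6] [ 65.5 144. ] long yaw -7.2
```

>>> play_rows([
  [[-0.07,0,0.7,0.1,-1],[0,0,0.9,0,-1],[0,0,0.9,0,-1],[0,0,0.9,0,-1],[0,0,0.9,0,-1],[0,0,0.9,0,-1],[0,0,0.5,0,-1],[0,0,0.3,0,-1],[0,0,0.2,0,-1],[0,0,0,0,-1],[0,0,0,0,0.2],[0,0,0,0,0.2],[0,0,0,0,0.2],[0,0,0,0,0.2],[0,0,0,0,0.2],[0,0,0,0,0.2]],
], newtons=30)

```text
time: 3.55
position: [440.6, 348.8, 1.4]
tool_rot: [[-0.992, 0.13, 0.001], [0.13, 0.992, 0.001], [-0.001, 0.001, -1.0]]
ft_force: [-0.5, -0.1, 5.3]
gripper_width: 0.761
grip_force: 33.6
```

>>> play_rows([
  [[0,0,-0.2,0,0.2],[0,0,-0.5,0,0.2],[0,0,-0.9,0,0.2],[0,0,-0.9,0,0.2],[0,0,-0.9,0,0.2],[0,0,-0.9,0,0.2],[0,0,-0.5,0,0.2],[0,0,-0.2,0,0.2],[0,0,0,0,0.2]],
])

```text
time: 4.45
position: [440.4, 348.6, 151.1]
tool_rot: [[-0.992, 0.13, 0.001], [0.13, 0.992, 0.001], [-0.001, 0.001, -1.0]]
ft_force: [-0.4, 0.9, -1.6]
gripper_width: 0.766
grip_force: 34.2
```

```bash
python3 - <<'E'
from h import *
c=ctrl.camera_model('top');K,R,t=[np.array(c[k]) for k in('intrinsics','R','t')]
def ray(u,v,z):
    d=R.T@np.linalg.inv(K)@[u,v,1]; o=-R.T@t; return (o+d*(z-o[2])/d[2]).round(1)
C=lambda cu,cv,z:ray(195+cu/4-.4,140+cv/4-.4,z)
print('front in top',C(420,333,36),C(120,337,36),'outer',C(420,350,36),'back floor',C(500,38,10),C(150,42,10))
print('right inner top',C(632,180,30),C(638,320,36),'right floor near back',C(625,60,10),'divider top',C(377,180,30),C(390,180,30),'left inner top',C(36,150,30),'left fl',C(40,150,10))
go(597,-97,120,180)
E
```

```text
front in top [496.2 -39.4  36. ] [496.4 139.1  36. ] outer [485.9 -39.2  36. ] back floor [687.8 -93.1  10. ] [688.9 126.1  10. ]
right inner top [ 589.6 -169.5   30. ] [ 502.1 -169.    36. ] right floor near back [ 672.1 -170.7   10. ] divider top [592.  -15.1  30. ] [591.9 -22.9  30. ] left inner top [614.2 192.6  30. ] left fl [619.8 193.8  10. ]
t 4.45 p [440.4 348.6 151.1] a 172.5 shift [ -7.11 -14.05   1.03] turn -1.49 j6 45.8 w 0.766
```

>>> play_rows([
  [[-0.2,-0.4,0,0,0.2],[-0.39,-0.8,0,0,0.2],[-0.39,-0.8,0,0,0.2],[-0.39,-0.8,0,0,0.2],[-0.39,-0.8,0,0,0.2],[-0.39,-0.8,0,0,0.2],[-0.39,-0.8,0,0,0.2],[-0.39,-0.8,0,0,0.2],[-0.39,-0.8,0,0,0.2],[-0.39,-0.8,0,0,0.2],[-0.39,-0.8,0,0,0.2],[-0.39,-0.8,0,0,0.2],[-0.39,-0.8,0,0,0.2],[-0.39,-0.8,0,0,0.2],[-0.39,-0.8,0,0,0.2],[-0.39,-0.8,0,0,0.2],[-0.39,-0.8,0,0,0.2],[-0.39,-0.8,0,0,0.2],[0,0,0,-0.7,0.2],[0,0,0,-0.7,0.2]],
])

```text
time: 6.45
position: [587.8, -96.2, 148.9]
tool_rot: [[-1.0, 0.007, -0.002], [0.007, 1.0, 0.0], [0.002, 0.0, -1.0]]
ft_force: [1.0, 0.5, -0.7]
gripper_width: 0.765
grip_force: 34.2
```

```bash
python3 - <<'E'
from h import *
go(592,-97,12,180)
im,d,W,H,S,V=look('wrist','w2.png')
E
```

```text
t 6.45 p [587.8 -96.2 148.9] a 179.6 shift [-0.15 -0.03  4.56] turn -0.08 j6 -8.9 w 0.765
```

View pics/w2.png

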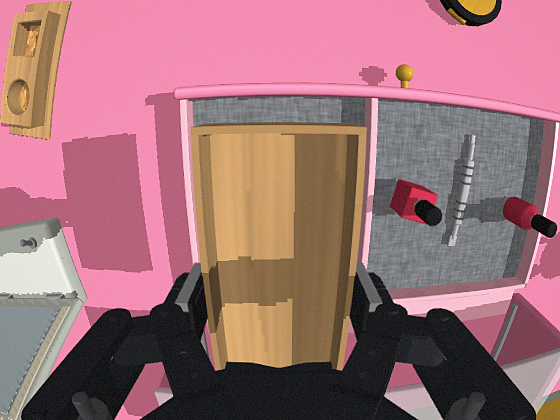

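The tray hangs level over the empty compartment (columns 190–365). The pusher, the square bottle at (425,205) and the round one at (530,215) are all visible. I lower and release.

>>> play_rows([
  [[-0.15,-0.03,0.3,0,0.2],[0,0,0.8,0,0.2],[0,0,0.9,0,0.2],[0,0,0.9,0,0.2],[0,0,0.7,0,0.2],[0,0,0.4,0,0.2],[0,0,0.3,0,0.2],[0,0,0.15,0,0.2],[0,0,0.1,0,0.2],[0,0,0,0,0.2],[0,0,0,0,0.2]],
])

```text
time: 7.6
position: [593.6, -95.7, 14.4]
tool_rot: [[-1.0, 0.008, 0.001], [0.008, 1.0, -0.0], [-0.001, -0.0, -1.0]]
ft_force: [0.1, 0.0, -0.8]
gripper_width: 0.758
grip_force: 34.1
```

>>> play_rows([
  [[0,0,0.08,0,0.2],[0,0,0.05,0,0.2],[0,0,0,0,0.2],[0,0,0,0,-1],[0,0,0,0,-1],[0,0,0,0,-1],[0,0,0,0,-1],[0,0,-0.3,0,-1],[0,0,-0.6,0,-1],[0,0,-0.9,0,-1],[0,0,-0.9,0,-1],[0,0,-0.9,0,-1],[0,0,-0.9,0,-1],[0,0,-0.3,0,-1],[0,0,0,0,-1]],
])

```text
time: 9.1
position: [594.0, -95.7, 155.4]
tool_rot: [[-1.0, 0.008, 0.003], [0.008, 1.0, -0.0], [-0.003, -0.0, -1.0]]
ft_force: [0.2, -0.1, -0.7]
gripper_width: 1.003
grip_force: 0.0
```

```bash
python3 - <<'E'
from h import *
go()
im,d,W,H,S,V=look('wrist','w3.png'); np.savez('w3.npz',im=im,W=W); bam=(H>8)&(H<28)&(S>60)
roi=(180,60,380,300)
rect(W,bam,roi,'rim',(28,42)); rect(W,bam,roi,'floor',(5,20))
inb=(W[...,0]>505)&(W[...,0]<680)&(W[...,1]>-10)&(W[...,1]<185)
A=(0,0,560,420)
rect(W,inb&(S<45)&(V>150),A,'pusher',(13,30))
red=inb&((H>168)|(H<6))&(S>130)
for n,y0,y1 in(('sq',-10,60),('rd',120,190)):
    m=red&(W[...,1]>y0)&(W[...,1]<y1); rect(W,m,A,n); rect(W,m,A,n+' top',(38,60))
    rect(W,(V<60)&inb&(W[...,1]>y0)&(W[...,1]<y1),A,n+' cap',(45,95))
E
```

```text
t 9.1 p [594.  -95.7 155.4] a 179.5 shift [0. 0. 0.] turn 0.0 j6 -8.7 w 1.003
rim 1944 mean [593.8 -95.6  32.5] z [28.5 32.8 34.3] rect [593.3 -94.9] [ 66.4 146.9] long yaw -0.4
floor 10123 mean [590.5 -94.8  12.2] z [10.5 12.1 17. ] rect [596. -95.] [ 72.4 151.9] long yaw -0.4
pusher 418 mean [581.9  86.8  17.1] z [14.1 17.4 19.2] rect [580.6  87.5] [  9.  114.6] long yaw -5.5
sq 1064 mean [581.7  18.4  36. ] z [12.6 41.9 50.8] rect [586.5  24.3] [28.6 30.7] long yaw -13.7
sq top 627 mean [582.7  20.9  42.9] z [38.6 42.8 49.8] rect [585.3  24.7] [28.2 27.9] long yaw 75.7
sq cap 455 mean [583.9  22.3  65.6] z [49.1 69.8 72.1] rect [585.3  24.5] [15.1 14.8] long yaw 44.0
rd 743 mean [595.4 152.3  34.2] z [11.9 36.2 50.1] rect [596.7 157. ] [22.  27.3] long yaw -17.4
rd top 338 mean [596.1 154.1  44.7] z [38.5 44.5 50.4] rect [597.  157.2] [21.4 26.8] long yaw -17.4
rd cap 386 mean [596.9 156.7  69.7] z [54.3 71.5 79.8] rect [598.3 159.6] [16.1 15. ] long yaw 30.0
```

View pics/w3.png

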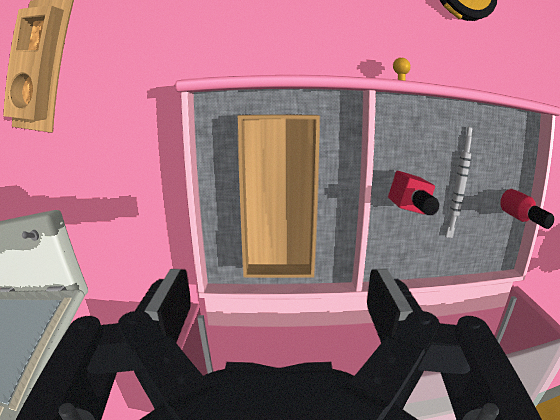

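The tool tray stands centred (593.5,-95), yaw -0.4°. Next I go above the pusher at (580.6,87.5) with the fingers part closed.

>>> play_rows([
  [[0.06,0.4,0,0,0.4],[0.06,0.8,0,0,0.4],[0.06,0.8,0,0,0.4],[0.06,0.8,0,0,0.4],[0.06,0.8,0,0,0.4],[0.06,0.8,0,0,0.4],[0.06,0.8,0,0.5,0.4],[0.06,0.7,0,0.5,0.4],[0,0.2,0.3,0,0.4],[0,0,0.3,0,0.4],[0,0,0,0,0.4]],
])

```text
time: 10.25
position: [580.4, 86.9, 133.6]
tool_rot: [[-0.996, 0.094, -0.003], [0.094, 0.996, -0.001], [0.003, -0.001, -1.0]]
ft_force: [-0.5, -0.3, -0.1]
gripper_width: 0.299
grip_force: 0.0
```

```bash
python3 - <<'E'
from h import *
im,d,W,H,S,V=look('wrist')
inb=(W[...,0]>505)&(W[...,0]<680)&(W[...,1]>55)&(W[...,1]<115)
rect(W,inb&(S<45)&(V>150),(0,0,560,300),'pusher',(13,30))
go(580.6,87.5,12,174.5)
E
```

```text
pusher 861 mean [578.8  87.4  17. ] z [14.1 17.3 19.1] rect [580.4  87.4] [  8.2 113.8] long yaw -5.0
t 10.3 p [580.8  86.7 134.5] a 174.5 shift [0.   0.03 4.08] turn 0.01 j6 14.0 w 0.3
```

>>> play_rows([
  [[0,0.02,0.4,0,0.4],[0,0,0.8,0,0.4],[0,0,0.9,0,0.4],[0,0,0.9,0,0.4],[0,0,0.5,0,0.4],[0,0,0.3,0,0.4],[0,0,0.2,0,0.4],[0,0,0.05,0,0.4],[0,0,0,0,0.4],[0,0,0,0,0.4]],
])

```text
time: 11.3
position: [582.3, 88.1, 15.1]
tool_rot: [[-0.995, 0.095, 0.001], [0.095, 0.995, 0.0], [-0.001, 0.0, -1.0]]
ft_force: [0.4, -0.5, -0.4]
gripper_width: 0.297
grip_force: 0.0
```

>>> play_rows([
  [[0,0,0.08,0,0.4],[0,0,0,0,0.4],[0,0,0,0,1],[0,0,0,0,1],[0,0,0,0,1],[0,0,0,0,1],[0,0,0,0,1],[0,0,-0.1,0,1],[0,0,-0.3,0,1],[0,0,-0.7,0,1],[0,0,-0.9,0,1],[0,0,-0.9,0,1],[0,0,-0.5,0,1],[0,0,-0.3,0,1],[0,0,0,0,1]],
])

```text
time: 12.8
position: [582.4, 88.2, 124.3]
tool_rot: [[-0.995, 0.095, 0.002], [0.095, 0.995, 0.0], [-0.002, 0.0, -1.0]]
ft_force: [0.1, 0.1, 0.6]
gripper_width: 0.088
grip_force: 31.1
```

```bash
python3 - <<'E'
from h import *
go(593.5,-95,20,179.6)
E
```

```text
t 12.8 p [582.4  88.2 124.3] a 174.5 shift [-0.94 -6.04  3.47] turn -1.01 j6 14.1 w 0.088
```

>>> play_rows([
  [[-0.1,-0.5,0,0,1],[-0.12,-0.8,0,0,1],[-0.12,-0.8,0,0,1],[-0.12,-0.8,0,0,1],[-0.12,-0.8,0,0,1],[-0.12,-0.8,0,0,1],[-0.12,-0.8,0,0,1],[-0.12,-0.74,0,0,1],[0,0,0.3,-0.5,1],[0,0,0.6,-0.5,1],[0,0,0.8,0,1],[0,0,0.8,0,1],[0,0,0.5,0,1],[0,0,0.2,0,1],[0,0,0,0,1],[0,0,0,0,1]],
])

```text
time: 14.4
position: [592.7, -95.3, 27.4]
tool_rot: [[-1.0, 0.008, 0.0], [0.008, 1.0, -0.0], [-0.0, -0.0, -1.0]]
ft_force: [0.0, -0.4, 0.8]
gripper_width: 0.088
grip_force: 31.1
```

```bash
python3 - <<'E'
from h import *
go(593.5,-95,15,179.6)
im,d,W,H,S,V=look('wrist','w4.png')
E
```

```text
t 14.4 p [592.7 -95.3  27.4] a 179.5 shift [-0.03  0.01  0.41] turn -0.02 j6 -8.7 w 0.088
```

View pics/w4.png

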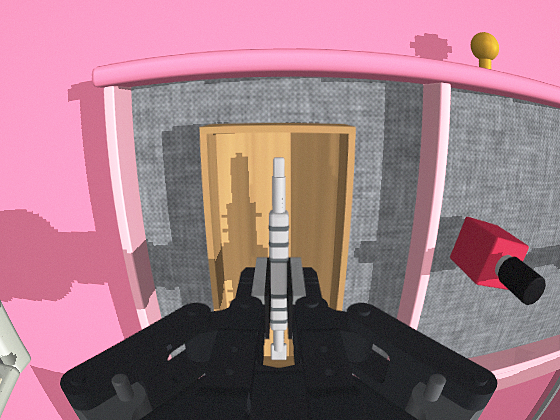

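The pusher hangs straight inside the tray (column 280, tray walls at 205 and 350). I lower it and open only a little.

>>> play_rows([
  [[0,0,0.2,0,1],[0,0,0.15,0,1],[0,0,0.05,0,1],[0,0,0,0,1],[0,0,0,0,1]],
])

```text
time: 14.95
position: [592.5, -94.9, 15.2]
tool_rot: [[-1.0, 0.008, -0.0], [0.008, 1.0, -0.0], [0.0, -0.0, -1.0]]
ft_force: [-2.8, -0.4, 6.1]
gripper_width: 0.09
grip_force: 31.8
```

>>> play_rows([
  [[0,0,0,0,0.5],[0,0,0,0,0.5],[0,0,0,0,0.5],[0,0,-0.2,0,0.5],[0,0,-0.6,0,0.5],[0,0,-0.9,0,0.5],[0,0,-0.9,0,0.5],[0,0,-0.9,0,0.5],[0,0,-0.9,0,0.5],[0,0,-0.3,0,0.5],[0,0,0,0,0.5]],
])

```text
time: 16.05
position: [593.3, -95.1, 157.3]
tool_rot: [[-1.0, 0.008, 0.002], [0.008, 1.0, -0.0], [-0.002, -0.0, -1.0]]
ft_force: [-1.0, -0.3, -0.4]
gripper_width: 0.251
grip_force: 0.0
```

```bash
python3 - <<'E'
from h import *
im,d,W,H,S,V=look('wrist'); bam=(H>8)&(H<28)&(S>60)
rect(W,bam,(180,60,380,300),'rim',(28,42))
inb=(W[...,0]>515)&(W[...,0]<670)&(W[...,1]>-122)&(W[...,1]<-68)
rect(W,inb&(S<45)&(V>120),(0,0,560,300),'pusher',(10,40))
go(440,-351.5,150,167)
E
```

```text
rim 1601 mean [582.1 -95.5  32.6] z [28.6 32.8 34.4] rect [593.1 -94.9] [ 66.4 146.2] long yaw -0.5
pusher 948 mean [588.1 -94.   19.6] z [10.4 20.1 22.2] rect [578.6 -85.9] [136.5  48.7] long yaw 9.6
t 16.1 p [592.7 -95.  155.9] a 179.5 shift [ 5.02 -8.59  0.2 ] turn 2.51 j6 -8.6 w 0.25
```

Pusher is flat in the tray (top at z≈22). On to the holder.

>>> play_rows([
  [[0.2,-0.4,0,0,-1],[0.4,-0.7,0,0,-1],[0.4,-0.7,0,0,-1],[0.4,-0.7,0,0,-1],[0.4,-0.7,0,0,-1],[0.4,-0.7,0,0,-1],[0.4,-0.7,0,0,-1],[0.4,-0.7,0,0,-1],[0.4,-0.7,0,0,-1],[0.4,-0.7,0,0,-1],[0.4,-0.7,0,0,-1],[0.4,-0.7,0,0,-1],[0.4,-0.5,0,0,-1],[0,0,0.3,0.9,-1],[0,0,0,0.9,-1],[0,0,0,0.7,-1],[0,0,0,0,-1],[0,0,0,0,-1]],
])

```text
time: 17.9
position: [439.8, -351.7, 146.2]
tool_rot: [[-0.975, 0.223, -0.001], [0.223, 0.975, 0.001], [0.001, 0.001, -1.0]]
ft_force: [-0.8, -0.3, 0.5]
gripper_width: 1.001
grip_force: 0.0
```

```bash
python3 - <<'E'
from h import *
im,d,W,H,S,V=look('wrist','w5.png'); bam=(H>8)&(H<28)&(S>60)&(np.hypot(W[...,0]-440,W[...,1]+351)<120)
rect(W,bam,(0,0,560,300),'all',(3,45)); rect(W,bam,(0,0,560,300),'block',(26,45))
go(440,-351.5,150,167)
E
```

```text
all 11007 mean [ 433.9 -348.1   18.6] z [ 7.  13.6 31.1] rect [ 442.  -349.8] [ 65.5 145. ] long yaw -12.6
block 4964 mean [ 440.4 -349.4   29.9] z [27.8 29.9 31.3] rect [ 442.3 -349.7] [ 50.4 116.6] long yaw -12.6
t 17.95 p [ 440.  -351.7  146.4] a 167.1 shift [ 0.    0.01 -0.12] turn 0.03 j6 -25.8 w 1.001
```

View pics/w5.png

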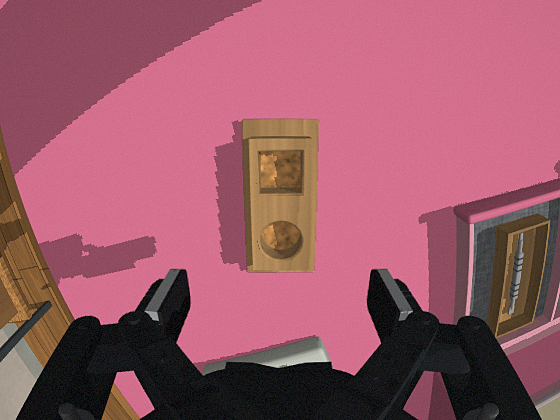

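The holder lies at (442,-350) with the square well at the robot's side (row 170) and the round well beyond it (row 240). I grip it.

>>> play_rows([
  [[-0.06,0.08,0.4,-0.06,-1],[0,0,0.8,0,-1],[0,0,0.9,0,-1],[0,0,0.9,0,-1],[0,0,0.8,0,-1],[0,0,0.4,0,-1],[0,0,0.2,0,-1],[0,0,0.15,0,-1],[0,0,0,0,-1],[0,0,0,0,-1],[0,0,0,0,0.3],[0,0,0,0,0.3],[0,0,0,0,0.3],[0,0,0,0,0.3],[0,0,0,0,0.3],[0,0,0,0,0.3],[0,0,0,0,0.3]],
], newtons=40)

```text
time: 19.65
position: [443.0, -350.0, 11.1]
tool_rot: [[-0.976, 0.219, 0.001], [0.219, 0.976, -0.001], [-0.001, -0.0, -1.0]]
ft_force: [-2.1, 0.4, 6.8]
gripper_width: 0.574
grip_force: 42.1
```

>>> play_rows([
  [[0,0,-0.2,0,0.3],[0,0,-0.5,0,0.3],[0,0,-0.9,0,0.3],[0,0,-0.9,0,0.3],[0,0,-0.9,0,0.3],[0,0,-0.4,0,0.3],[-0.1,0.4,0,0,0.3],[-0.24,0.75,0,0,0.3],[-0.24,0.75,0,0,0.3],[-0.24,0.75,0,0,0.3],[-0.24,0.75,0,0,0.3],[-0.24,0.75,0,0,0.3],[-0.24,0.75,0,0,0.3],[-0.24,0.75,0,0,0.3],[-0.24,0.75,0,0,0.3],[-0.24,0.75,0,0,0.3],[-0.24,0.75,0,0,0.3],[-0.24,0.75,0,0,0.3],[-0.24,0.74,0,0,0.3]],
])

```text
time: 21.55
position: [591.5, -92.8, 122.9]
tool_rot: [[-0.976, 0.219, -0.002], [0.219, 0.976, 0.001], [0.002, 0.0, -1.0]]
ft_force: [0.2, 0.5, -2.6]
gripper_width: 0.574
grip_force: 42.2
```

>>> play_rows([
  [[0,0,0,-0.8,0.3],[0,0,0,-0.8,0.3],[0,0,0,-0.8,0.3],[0,0,0,0,0.3],[0,0,0,0,0.3]],
])

```text
time: 22.05
position: [591.3, -94.1, 123.5]
tool_rot: [[-1.0, 0.013, -0.001], [0.013, 1.0, 0.0], [0.001, 0.0, -1.0]]
ft_force: [-0.1, 0.3, -1.9]
gripper_width: 0.577
grip_force: 42.2
```

```bash
python3 - <<'E'
from h import *
go(593.2,-95,50,179.5)
im,d,W,H,S,V=look('wrist','w6.png'); bam=(H>8)&(H<28)&(S>60)
q=W[...,2]; p=ctrl.observe()['position'][2]
rect(W,bam,(150,50,420,330),'tray',(26,40)); rect(W,bam,(150,50,420,330),'block',(p+14,p+30)); rect(W,bam,(150,50,420,330),'holder all',(p-12,p+30))
E
```

```text
t 22.05 p [591.3 -94.1 123.5] a 179.2 shift [-0.07 -0.03  2.45] turn -0.05 j6 -8.3 w 0.577
tray 225 mean [508.5 -67.2  31.4] z [26.1 32.7 34.2] rect [505.3 -52.5] [ 23.9 151.1] long yaw -69.9
block 12872 mean [568.7 -92.9 142.2] z [139.1 142.3 143.6] rect [572.2 -98.2] [61.9 80.2] long yaw -0.8
holder all 26938 mean [560.  -92.9 131.8] z [119.5 134.4 143.4] rect [573.6 -94.5] [ 69.3 112.6] long yaw -0.9
```

View pics/w6.png

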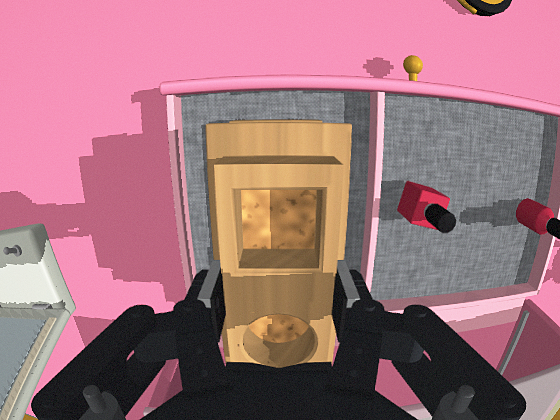

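>>> play_rows([
  [[-0.07,-0.03,0.2,-0.06,0.3],[0,0,0.5,0,0.3],[0,0,0.8,0,0.3],[0,0,0.5,0,0.3],[0,0,0.3,0,0.3],[0,0,0.05,0,0.3],[0,0,0,0,0.3],[0,0,0,0,0.3]],
])

```text
time: 22.9
position: [594.4, -95.6, 54.8]
tool_rot: [[-1.0, 0.007, 0.001], [0.007, 1.0, -0.0], [-0.001, -0.0, -1.0]]
ft_force: [-0.8, 0.4, -1.6]
gripper_width: 0.575
grip_force: 42.2
```

```bash
python3 - <<'E'
from h import *
go(594.2,-95,40,179.5)
im,d,W,H,S,V=look('wrist','w7.png'); bam=(H>8)&(H<28)&(S>60)
p=ctrl.observe()['position'][2]
f=bam&(W[...,0]<575)&(W[...,0]>500)
rect(W,f,(100,30,460,330),'tray front',(27,37)); rect(W,f,(100,30,460,330),'flange front',(p-6,p+2)); rect(W,f,(100,30,460,330),'block',(p+15,p+25))
E
```

```text
t 22.9 p [594.4 -95.6  54.8] a 179.6 shift [0.01 0.02 0.49] turn 0.03 j6 -8.8 w 0.575
tray front 473 mean [520.4 -94.4  32.1] z [28.3 32.6 34.1] rect [520.5 -94.4] [65.5  1.8] long yaw 89.7
flange front 9891 mean [544.2 -94.5  51.9] z [50.3 51.8 54. ] rect [547.8 -94.4] [66.3 54.6] long yaw 89.7
block 6088 mean [548.6 -94.3  73.4] z [70.7 73.5 74.8] rect [555.1 -94.4] [50.4 40. ] long yaw 89.8
```

View pics/w7.png

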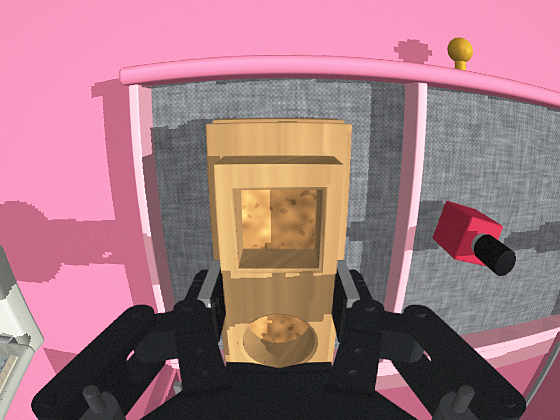

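Front edges line up to about 1 mm (flange 520.5, tray 519.6; y both -94.4). I lower to seat it.

>>> play_rows([
  [[0.03,0,0.15,0,0.3],[0,0,0.12,0,0.3],[0,0,0.1,0,0.3],[0,0,0.08,0,0.3],[0,0,0.03,0,0.3],[0,0,0,0,0.3],[0,0,0,0,0.3]],
])

```text
time: 23.65
position: [592.8, -95.5, 40.1]
tool_rot: [[-1.0, 0.006, 0.0], [0.006, 1.0, -0.0], [-0.0, -0.0, -1.0]]
ft_force: [-5.2, 0.5, 9.4]
gripper_width: 0.574
grip_force: 43.5
```

Contact at the expected height (40 mm). Release, lift and check.

>>> play_rows([
  [[0,0,0,0,-0.6],[0,0,0,0,-0.6],[0,0,0,0,-0.6],[0,0,0,0,-0.6],[0,0,-0.3,0,-0.6],[0,0,-0.7,0,-0.6],[0,0,-0.9,0,-0.6],[0,0,-0.9,0,-0.6],[0,0,-0.7,0,-0.6],[0,0,-0.3,0,-0.6],[0,0,0,0,-0.6]],
])

```text
time: 24.75
position: [593.7, -95.6, 154.8]
tool_rot: [[-1.0, 0.006, 0.002], [0.006, 1.0, -0.0], [-0.002, -0.0, -1.0]]
ft_force: [-0.0, -0.3, 0.2]
gripper_width: 0.803
grip_force: 0.0
```

```bash
cat > chk.py <<'E'
from h import *
im,d,W,H,S,V=look('wrist'); bam=(H>8)&(H<28)&(S>60)&(np.abs(W[...,0]-593)<95)&(np.abs(W[...,1]+95)<50)
A=(0,0,560,420)
rect(W,bam,A,'all',(8,70)); rect(W,bam,A,'flange',(33,43)); rect(W,bam,A,'block',(55,65)); rect(W,bam,A,'wells',(44,52))
inb=(W[...,0]>505)&(W[...,0]<680)&(W[...,1]>-10)&(W[...,1]<185)
red=inb&((H>168)|(H<6))&(S>130)
for n,y0,y1 in(('sq',-10,60),('rd',120,190)):
    m=red&(W[...,1]>y0)&(W[...,1]<y1); rect(W,m,A,n+' top',(38,60))
    rect(W,(V<60)&inb&(W[...,1]>y0)&(W[...,1]<y1),A,n+' cap',(66,95))
go()
E
python3 chk.py; python3 -c "
from h import *
go(596.7,157.5,150,180)"
```

```text
all 12827 mean [583.1 -94.5  47.7] z [35.9 44.4 60.1] rect [593.  -94.6] [ 73.  147.3] long yaw -0.3
flange 6319 mean [575.1 -94.5  37.4] z [35.7 37.3 40.2] rect [592.2 -94.5] [ 66.3 145.5] long yaw -0.4
block 5837 mean [590.  -94.7  58.9] z [56.8 58.9 60.3] rect [592.4 -94.5] [ 50.6 117.4] long yaw -0.2
wells 442 mean [595.  -94.3  48.2] z [44.2 48.3 51.8] rect [587.  -94.9] [ 48.7 106.4] long yaw -0.3
sq top 625 mean [582.8  20.9  42.8] z [38.9 42.9 47.4] rect [585.4  24.8] [28.4 27.8] long yaw 76.4
sq cap 278 mean [584.8  23.9  70.5] z [66.6 70.8 72.1] rect [585.1  24.6] [14.8 14.6] long yaw 89.5
rd top 342 mean [596.  154.2  44.7] z [38.5 44.5 50.4] rect [596.6 156.8] [21.2 26.6] long yaw -23.4
rd cap 246 mean [597.  157.3  75.3] z [66.7 77.2 79.9] rect [597.8 159.3] [14.5 15.3] long yaw -81.0
t 24.8 p [593.1 -95.5 153.5] a 179.6 shift [0. 0. 0.] turn 0.0 j6 -8.8 w 0.8
t 24.8 p [593.1 -95.5 153.5] a 179.6 shift [-0.07  8.43  0.12] turn -0.07 j6 -8.8 w 0.8
```

Holder seated at (592.3,-94.6), flange and block tops at the right heights. Now the round bottle.

>>> play_rows([
  [[0,0.3,0,0,0],[0,0.7,0,0,0],[0,0.8,0,0,0],[0,0.8,0,0,0],[0,0.8,0,0,0],[0,0.8,0,0,0],[0,0.8,0,0,0],[0,0.8,0,0,0],[0,0.8,0,0,0],[0,0.8,0,0,0],[0,0.7,0,0,0],[-0.1,0.4,0,0,0],[0,0,0,0,0],[0,0,0,0,0]],
])

```text
time: 26.2
position: [597.4, 159.2, 153.0]
tool_rot: [[-1.0, 0.006, -0.001], [0.006, 1.0, -0.0], [0.001, -0.0, -1.0]]
ft_force: [-0.7, -0.2, -0.2]
gripper_width: 0.498
grip_force: 0.0
```

```bash
python3 chk.py; python3 - <<'E'
from h import *
go(597.9,159.4,56,180)
im,d,W,H,S,V=look('wrist','w8.png')
E
```

```text
all 8716 mean [587.8 -80.9  42.2] z [11.6 40.1 59.9] rect [ 592.8 -100.4] [ 81.4 147. ] long yaw -0.2
flange 2850 mean [580.  -82.1  37.6] z [33.9 37.2 42.5] rect [592.6 -93.4] [146.6  68. ] long yaw 0.1
block 2506 mean [593.8 -90.7  58.5] z [55.4 58.8 60.3] rect [592.4 -94. ] [116.9  53.2] long yaw 0.4
wells 974 mean [591.7 -85.   48.1] z [44.1 48.2 51.9] rect [592.2 -91.3] [117.2  47.9] long yaw 0.7
sq top 606 mean [583.1  30.4  42.5] z [38.6 42.7 44.4] rect [585.2  25.7] [28.5 28.6] long yaw -14.7
sq cap 280 mean [584.6  27.   70.3] z [66.3 70.7 72.2] rect [584.9  26. ] [14.7 15.2] long yaw -83.0
rd top 515 mean [592.7 161.4  45.1] z [39.3 45.1 53.7] rect [595.6 161.3] [22.2 26.3] long yaw -89.7
rd cap 433 mean [596.3 161.1  77.4] z [67.1 78.8 80.2] rect [597.6 161.1] [14.4 14.7] long yaw -0.5
t 26.25 p [597.4 158.8 153.2] a 179.6 shift [0. 0. 0.] turn 0.0 j6 15.3 w 0.493
t 26.25 p [597.4 158.8 153.2] a 179.6 shift [-0.02  0.02  3.24] turn -0.08 j6 15.3 w 0.493
```

View pics/w8.png

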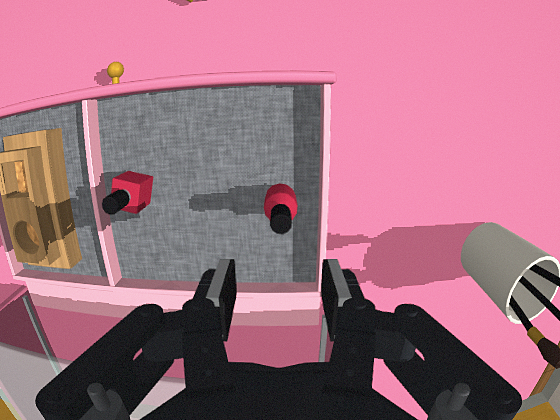

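The round bottle's cap is at (280,220), right under the tool; it measures (597.7,161.1), so I shift 2 mm in y.

>>> play_rows([
  [[0,0.07,0.3,0,0],[0,0,0.6,0,0],[0,0,0.8,0,0],[0,0,0.7,0,0],[0,0,0.5,0,0],[0,0,0.3,0,0],[0,0,0.07,0,0],[0,0,0,0,0],[0,0,0,0,0]],
], newtons=25)

```text
time: 27.2
position: [598.1, 161.6, 56.3]
tool_rot: [[-1.0, 0.006, 0.001], [0.006, 1.0, 0.0], [-0.001, 0.0, -1.0]]
ft_force: [0.2, 0.1, -0.0]
gripper_width: 0.501
grip_force: 0.0
```

>>> play_rows([
  [[0,0,0,0,0.8],[0,0,0,0,0.8],[0,0,0,0,0.8],[0,0,0,0,0.8],[0,0,0,0,0.8],[0,0,-0.1,0,0.8],[0,0,-0.3,0,0.8],[0,0,-0.6,0,0.8],[0,0,-0.8,0,0.8],[0,0,-0.8,0,0.8],[0,0,-0.6,0,0.8],[0,0,-0.3,0,0.8],[0,0,0,0,0.8]],
])

```text
time: 28.5
position: [598.2, 161.7, 161.8]
tool_rot: [[-1.0, 0.006, 0.002], [0.006, 1.0, 0.0], [-0.002, 0.0, -1.0]]
ft_force: [0.3, -0.1, -0.8]
gripper_width: 0.176
grip_force: 25.9
```

```bash
python3 - <<'E'
from h import *
go(622.3,-94.8,150,179.6)
im,d,W,H,S,V=look('wrist')
p=ctrl.observe()['position']; near=(np.hypot(W[...,0]-p[0],W[...,1]-p[1])<40)
rect(W,near&((H>168)|(H<6))&(S>130),(0,0,560,420),'body',(70,160)); rect(W,near&(V<60),(200,180,360,300),'cap',(70,190))
E
```

```text
t 28.5 p [598.2 161.7 161.8] a 179.6 shift [-0.86 -8.55  0.39] turn 0.01 j6 15.5 w 0.176
body 1680 mean [588.6 162.3 141.9] z [118.2 146.3 155.7] rect [591.1 162.1] [27.6 14.3] long yaw 89.0
cap 2146 mean [591.5 162.3 177.7] z [161.3 179.4 189.2] rect [592.4 162.5] [41.9 12.6] long yaw 89.9
```

>>> play_rows([
  [[0,-0.3,0,0,0.8],[-0.07,-0.6,0,0,0.8],[-0.08,-0.7,0,0,0.8],[-0.08,-0.7,0,0,0.8],[-0.08,-0.7,0,0,0.8],[-0.08,-0.7,0,0,0.8],[-0.08,-0.7,0,0,0.8],[-0.08,-0.7,0,0,0.8],[-0.08,-0.7,0,0,0.8],[-0.08,-0.7,0,0,0.8],[-0.08,-0.7,0,0,0.8],[-0.08,-0.7,0,0,0.8],[-0.04,-0.65,0,0,0.8],[0,0,0.3,0,0.8],[0,0,0.3,0,0.8],[0,0,0,0,0.8],[0,0,0,0,0.8]],
])

```text
time: 30.25
position: [622.8, -94.6, 142.1]
tool_rot: [[-1.0, 0.006, -0.001], [0.006, 1.0, 0.0], [0.001, 0.0, -1.0]]
ft_force: [-0.3, 0.0, -1.2]
gripper_width: 0.174
grip_force: 25.9
```

```bash
cat > hold.py <<'E'
from h import *
import sys
tx,ty,tz,pic=float(sys.argv[1]),float(sys.argv[2]),float(sys.argv[3]),sys.argv[4]
go(tx,ty,tz,179.6)
im,d,W,H,S,V=look('wrist',pic)
p=ctrl.observe()['position']; near=(np.hypot(W[...,0]-p[0],W[...,1]-p[1])<40); A=(0,0,560,420)
rect(W,near&((H>168)|(H<6))&(S>130)&(W[...,2]>p[2]-50),A,'body',(61,190))
bam=(H>8)&(H<28)&(S>60)&(np.abs(W[...,0]-593)<95)&(np.abs(W[...,1]+95)<40)
rect(W,bam,A,'flange',(34,42)); rect(W,bam,A,'block',(56,62))
E
python3 hold.py 622.3 -94.8 100 w9.png
```

```text
t 30.25 p [622.8 -94.6 142.1] a 179.7 shift [ 0.02 -0.01  1.4 ] turn 0.02 j6 -8.3 w 0.174
body 1727 mean [613.3 -94.  122.9] z [ 98.4 127.1 142. ] rect [617.6 -95.6] [17.1 26.7] long yaw -68.6
flange 7014 mean [573.6 -94.5  37.2] z [35.6 37.2 38.9] rect [591.8 -94.6] [ 66.4 145.4] long yaw -0.4
block 6101 mean [584.4 -94.6  58.9] z [57.2 58.9 60.3] rect [592.3 -94.5] [ 50.5 115.9] long yaw -0.3
```

View pics/w9.png

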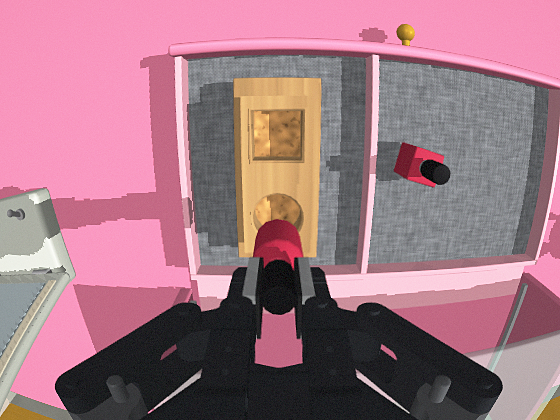

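The bottle hangs over the round well (well at (278,212)), aligned within 1 mm. I lower it in.

>>> play_rows([
  [[0.02,0,0.3,0,0.8],[0,0,0.5,0,0.8],[0,0,0.5,0,0.8],[0,0,0.3,0,0.8],[0,0,0.2,0,0.8],[0,0,0.1,0,0.8],[0,0,0,0,0.8],[0,0,0,0,0.8]],
])

```text
time: 31.1
position: [623.0, -95.1, 86.0]
tool_rot: [[-1.0, 0.006, 0.001], [0.006, 1.0, -0.0], [-0.001, -0.0, -1.0]]
ft_force: [0.2, 0.0, -0.9]
gripper_width: 0.174
grip_force: 25.9
```

>>> play_rows([
  [[0,0,0.06,0,0.8],[0,0,0,0,0.8],[0,0,0,0,0.8],[0,0,0,0,0],[0,0,0,0,0],[0,0,0,0,0],[0,0,-0.3,0,0],[0,0,-0.6,0,0],[0,0,-0.7,0,0],[0,0,-0.6,0,0],[0,0,-0.3,0,0],[0,0,0,0,0]],
])

```text
time: 32.3
position: [623.4, -95.2, 160.1]
tool_rot: [[-1.0, 0.006, 0.002], [0.006, 1.0, -0.0], [-0.002, -0.0, -1.0]]
ft_force: [0.2, 0.9, 0.4]
gripper_width: 0.497
grip_force: 0.0
```

```bash
python3 chk.py | grep -v rd; python3 - <<'E'
from h import *
im,d,W,H,S,V=look('wrist'); A=(0,0,560,420); n=np.hypot(W[...,0]-622,W[...,1]+95)<30
rect(W,n&((H>168)|(H<6))&(S>130),A,'rd body',(40,100)); rect(W,n&(V<60),A,'rd cap',(82,120))
go(585.2,25.4,150,166)
E
```

```text
all 11789 mean [580.4 -94.5  47.7] z [35.7 45.4 60.1] rect [597.1 -94.7] [ 73.  160.5] long yaw -0.4
flange 5789 mean [572.  -94.5  37.2] z [35.6 37.2 39.1] rect [592.7 -94.6] [ 66.4 145.8] long yaw -0.4
block 5670 mean [589.2 -94.6  58.9] z [57.2 58.9 60.3] rect [592.7 -94.7] [ 50.4 116.4] long yaw -0.1
wells 163 mean [583.2 -95.2  48.3] z [44.3 47.8 51.9] rect [588.7 -94.4] [36.1 88.3] long yaw -0.5
sq top 646 mean [584.1  20.7  42.8] z [38.7 42.9 49.7] rect [585.6  24.8] [28.9 27.7] long yaw 75.5
sq cap 291 mean [585.1  23.8  70.5] z [66.8 70.8 72.2] rect [585.1  24.7] [15.4 14.6] long yaw 89.4
t 32.35 p [622.9 -95.1 158.9] a 179.6 shift [0. 0. 0.] turn 0.0 j6 -8.3 w 0.497
rd body 906 mean [616.1 -94.8  67.5] z [42.3 71.4 81.3] rect [621.  -96.2] [23.2 29.4] long yaw -87.6
rd cap 628 mean [620.4 -95.  102.3] z [ 83.8 106.4 108. ] rect [622.4 -95.2] [14.5 14.6] long yaw -5.6
t 32.4 p [622.5 -95.  158.2] a 179.6 shift [1.27 4.01 0.27] turn 2.73 j6 -8.3 w 0.497
```

Round bottle is down in its well (cap top at 107–108 mm, centred at (622.4,-95.2)). Now the square one.

>>> play_rows([
  [[0.1,0.3,0,0,0],[0.2,0.6,0,0,0],[0.2,0.7,0,0,0],[0.2,0.7,0,0,0],[0.2,0.7,0,0,0],[0.2,0.6,0,0,0],[0.17,0.4,0,0,0],[0,0,0.2,0.8,0],[0,0,0,0.9,0],[0,0,0,0.8,0],[0,0,0,0.23,0],[0,0,0,0,0],[0,0,0,0,0]],
])

```text
time: 33.7
position: [585.2, 25.4, 152.7]
tool_rot: [[-0.971, 0.24, -0.0], [0.24, 0.971, 0.0], [0.0, -0.0, -1.0]]
ft_force: [0.4, -0.5, 0.9]
gripper_width: 0.499
grip_force: 0.0
```

```bash
python3 chk.py | grep sq; python3 - <<'E'
from h import *
go(585.2,25.3,52,166)
E
```

```text
sq top 727 mean [581.5  26.4  43. ] z [39.4 43.  44.8] rect [585.3  25.3] [27.3 27.7] long yaw -13.4
sq cap 346 mean [584.5  25.6  70.7] z [67.2 70.9 72.4] rect [585.1  25.2] [14.4 14.6] long yaw -28.0
t 33.75 p [585.2  25.3 152.7] a 166.1 shift [-0.    0.    3.36] turn 0.01 j6 16.4 w 0.498
```

>>> play_rows([
  [[0,0,0.3,0,0],[0,0,0.6,0,0],[0,0,0.8,0,0],[0,0,0.7,0,0],[0,0,0.5,0,0],[0,0,0.3,0,0],[0,0,0.18,0,0],[0,0,0,0,0],[0,0,0,0,0]],
])

```text
time: 34.65
position: [585.7, 25.2, 51.8]
tool_rot: [[-0.97, 0.242, 0.001], [0.242, 0.97, 0.0], [-0.001, 0.0, -1.0]]
ft_force: [-0.4, -0.8, 0.8]
gripper_width: 0.5
grip_force: 0.0
```

>>> play_rows([
  [[0,0,0,0,0.8],[0,0,0,0,0.8],[0,0,0,0,0.8],[0,0,0,0,0.8],[0,0,0,0,0.8],[0,0,-0.1,0,0.8],[0,0,-0.3,0,0.8],[0,0,-0.6,0,0.8],[0,0,-0.8,0,0.8],[0,0,-0.8,0,0.8],[0,0,-0.6,0,0.8],[0,0,-0.1,0,0.8],[0,0,0,-0.8,0.8],[0,0,0,-0.9,0.8],[0,0,0,-0.8,0.8],[0,0,0,-0.2,0.8],[0,0,0,0,0.8]],
])

```text
time: 36.35
position: [585.1, 25.1, 149.8]
tool_rot: [[-1.0, 0.01, -0.001], [0.01, 1.0, -0.0], [0.001, -0.0, -1.0]]
ft_force: [0.6, -0.0, -0.0]
gripper_width: 0.171
grip_force: 24.7
```

```bash
python3 hold.py 562.6 -94.5 91 w10.png
```

```text
t 36.35 p [585.1  25.1 149.8] a 179.4 shift [ 0.71 -4.    1.96] turn -0.04 j6 3.0 w 0.171
body 1934 mean [573.2  25.9 132.9] z [109.9 138.5 143.8] rect [581.1  25.7] [27.7 21.3] long yaw 88.7
flange 4026 mean [565.8 -83.8  37.3] z [35.2 37.2 41. ] rect [592.  -94.3] [ 66.5 145.9] long yaw -0.3
block 4178 mean [585.9 -91.8  58.8] z [56.7 58.9 60.2] rect [592.2 -94.5] [ 52.  116.9] long yaw -0.6
```

>>> play_rows([
  [[0.2,-0.2,0,0,0.8],[0.3,-0.5,0,0,0.8],[0.2,-0.6,0,0,0.8],[0,-0.7,0,0,0.8],[0,-0.7,0,0,0.8],[0,-0.6,0,-0.1,0.8],[0,-0.5,0,0,0.8],[0,-0.2,0,0,0.8],[0,0,0.3,0,0.8],[0,0,0,0,0.8],[0,0,0,0,0.8]],
])

```text
time: 37.5
position: [563.1, -93.9, 140.8]
tool_rot: [[-1.0, -0.0, -0.001], [-0.0, 1.0, 0.0], [0.001, 0.0, -1.0]]
ft_force: [0.3, -0.1, -0.6]
gripper_width: 0.173
grip_force: 24.7
```

```bash
python3 hold.py 562.4 -94.5 80.5 w11.png
```

```text
t 37.5 p [563.1 -93.9 140.8] a -180.0 shift [ 0.02 -0.02  2.01] turn 0.08 j6 -9.5 w 0.173
body 1962 mean [551.3 -93.3 124.1] z [100.7 129.4 140.4] rect [559.2 -93.4] [27.8 21.9] long yaw 89.2
flange 4119 mean [549.3 -94.5  37.2] z [35.7 37.2 39.1] rect [566.3 -94.5] [66.2 94.9] long yaw -0.0
block 2263 mean [557.5 -95.3  58.9] z [57.  59.  60.4] rect [592.  -94.5] [ 50.3 116.4] long yaw -0.5
```

View pics/w11.png

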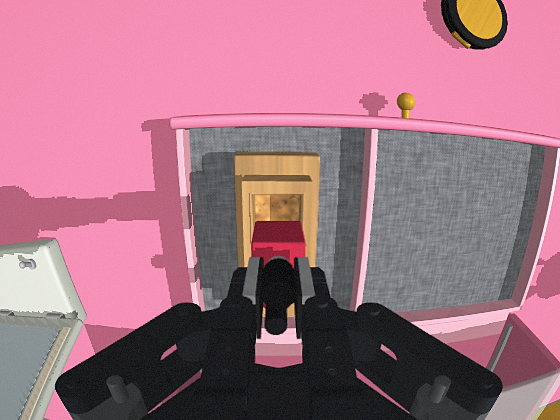

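The square bottle hangs squarely over the square well ((277,210)), within about 1 mm. I lower it.

>>> play_rows([
  [[0,-0.03,0.3,0,0.8],[0,0,0.5,0,0.8],[0,0,0.5,0,0.8],[0,0,0.35,0,0.8],[0,0,0.2,0,0.8],[0,0,0.12,0,0.8],[0,0,0.04,0,0.8],[0,0,0,0,0.8],[0,0,0,0,0.8]],
])

```text
time: 38.45
position: [563.7, -95.6, 81.5]
tool_rot: [[-1.0, 0.0, 0.001], [0.0, 1.0, -0.0], [-0.001, -0.0, -1.0]]
ft_force: [0.4, 0.3, -0.6]
gripper_width: 0.174
grip_force: 24.7
```

>>> play_rows([
  [[0,0.02,0.05,0,0.8],[0,0,0,0,0.8],[0,0,0,0,0.8],[0,0,0,0,0],[0,0,0,0,0],[0,0,0,0,0],[0,0,-0.3,0,0],[0,0,-0.6,0,0],[0,0,-0.7,0,0],[0,0,-0.6,0,0],[0,0,-0.3,0,0],[0.3,0,0,0,0],[0.5,0,0,0,0],[0.3,0,0,0,0],[0,0,0,0,0]],
])

```text
time: 39.95
position: [529.0, -94.9, 154.1]
tool_rot: [[-1.0, 0.001, -0.001], [0.001, 1.0, 0.0], [0.001, 0.0, -1.0]]
ft_force: [0.5, -0.3, 0.1]
gripper_width: 0.496
grip_force: 0.0
```

```bash
python3 - <<'E'
from h import *
go()
im,d,W,H,S,V=look('wrist','w12.png'); A=(0,0,560,420)
bam=(H>8)&(H<28)&(S>60)&(np.abs(W[...,0]-593)<95)&(np.abs(W[...,1]+95)<50)
rect(W,bam,A,'flange',(34,42)); rect(W,bam,A,'block',(56,62))
for n,x in(('rd',622.4),('sq',562.4)):
    m=np.hypot(W[...,0]-x,W[...,1]+95)<25
    rect(W,m&((H>168)|(H<6))&(S>130),A,n+' body',(61,100)); rect(W,m&(V<60),A,n+' cap',(82,120)); 
    rect(W,m&(V<60)&(W[...,2]>(104 if n=='rd' else 96)),A,n+' captop',(82,120))
E
```

```text
t 39.95 p [529.  -94.9 154.1] a 180.0 shift [0. 0. 0.] turn 0.0 j6 -10.1 w 0.496
flange 3183 mean [560.2 -94.5  37.2] z [35.6 37.1 40. ] rect [592.1 -94.6] [ 66.3 146. ] long yaw -0.4
block 3695 mean [583.6 -94.6  59. ] z [57.2 59.  60.3] rect [592.1 -94.7] [ 50.5 116.6] long yaw -0.4
rd body 627 mean [615.7 -95.1  71.6] z [61.7 72.1 80.8] rect [620.4 -95.4] [27.2 23. ] long yaw 86.7
rd cap 562 mean [618.9 -95.   99.4] z [ 83.1 102.2 107.9] rect [622.1 -95. ] [15.9 14.2] long yaw 19.8
rd captop 256 mean [621.3 -95.  106.7] z [104.4 106.8 108.1] rect [622.3 -95. ] [14.9 14.2] long yaw 24.9
sq body 904 mean [558.2 -94.5  70.6] z [62.2 70.8 83.5] rect [563.4 -94.4] [28.1 27.9] long yaw 90.0
sq cap 534 mean [560.6 -94.7  95.4] z [ 83.1  98.4 100.2] rect [562.5 -94.6] [14.7 15.4] long yaw -47.6
sq captop 345 mean [562.4 -94.7  98.8] z [ 96.8  98.9 100.6] rect [562.9 -94.5] [14.5 14.6] long yaw -52.8
```

View pics/w12.png

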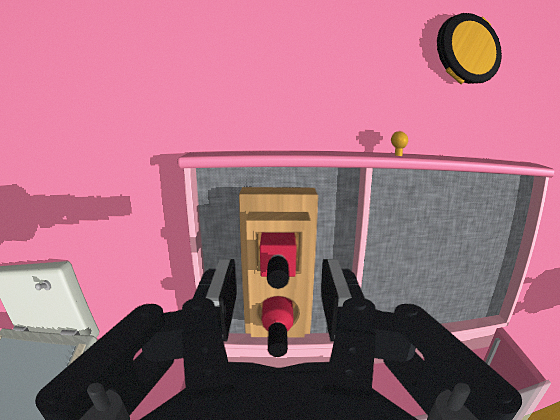

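Both bottles stand upright in the wells (square at (278,250), round at (277,315)), cap tops at about 99 and 107 mm, as expected. Nothing touches the gripper, so I hand it in.

```bash
python3 -c "
from plant import ctrl
print(ctrl.close_job())"
```

```text
the job is handed in; nothing more can be done
None
```

The caddy is assembled in the tray and handed in at about 40 s; the wrist camera's last view shows everything in place, but no verdict came back, and I viewed 15 pictures, one over the limit of 14.

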